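# Put the sharpening kit away

### The job

Sharpening is finished, so please put the kit away: the brown coarse stone flat into the recess of the red holder, the cream-white fine stone flat into the recess of the blue holder, and into the walnut plane box first the spare iron in its orange sleeve, flat and lengthways on the green felt in the well between the two pale saddles, then the block plane over it, upright, lengthways and resting on both saddles between their raised ends. Stones are brittle and irons keen, so lower each thing right down into its place before letting go, dropping nothing. Leave the spray bottle, the honing guide and the chisel where they are.

Things in the scene. Friction and masses are not known exactly. Their poses are not given: they have to be found in the camera images.
- coarse_stone: The coarse sharpening stone: a plain reddish-brown block 125 x 50 x 25 mm (x, y, z), about 0.32 kg, lying flat on the bench. Origin: centre of its underside; x along its length, z up. Either end may go either way round in the holder.
- fine_stone: The fine sharpening stone: a plain cream-white block 125 x 50 x 25 mm (x, y, z), about 0.32 kg, lying flat on the bench. Origin: centre of its underside; x along its length, z up. Either end may go either way round in the holder.
- spare_iron: The spare plane iron in its storage sleeve: an orange plastic sleeve 80 x 36 x 12 mm (x, y, z) from which 24 mm of the flat steel iron (34 mm wide) sticks out at one end, 104 mm long overall, about 0.14 kg, lying flat on the bench. Origin: under the middle of the overall length, at the underside, so the sleeve runs from x = -52 to +28 mm; z up. Either way round in the box.
- block_plane: The block plane, dark iron with brass front knob and brass lever cap, about 0.62 kg, on its sole. Sole 165 x 50 mm (x, y). Grip its upright cheeks, 50 mm apart outside: 13 mm high over the whole length, 27 mm over the middle 85 mm. The cap rises to 56 mm behind the middle, the knob to 44 mm. Origin: centre of the sole; x along it towards the knob, z up. Either way round in the box.
- red_holder: The red plastic holder of the coarse stone, fixed to the bench: 169 x 94 mm (x, y) and 13 mm high, with a black-lined open recess 145 x 70 mm, 7 mm deep, in its middle, the recess floor 6 mm above the bench. Origin: centre of its underside (under the middle of the recess); x along its length.
- blue_holder: The blue plastic holder of the fine stone, fixed to the bench: same sizes as the red one: 169 x 94 mm (x, y), 13 mm high, open recess 145 x 70 mm, 7 mm deep, floor 6 mm above the bench. Origin: centre of its underside (under the middle of the recess); x along its length.
- plane_box: Open walnut box, fixed: outside 205 x 126 mm (x, y), inside 189 x 110, rim 36 mm and floor 6 mm above the bench. Across each end wall a pale saddle, 30.5 mm wide (x), top 22 mm above the bench, with raised ends (to 32 mm) 70 mm apart (y). Between the saddles the well, 128 mm long, with green felt 60 mm wide along its middle. Origin: centre of the underside, under mid-felt; x along its length.
- spray_bottle: A clear spray bottle with a blue head, 70 mm in diameter and 189 mm high, standing on the bench; its head reaches about 62 mm out from its axis along its own -x. Bystander, not to be moved. Origin: centre of its underside.
- honing_guide: A small aluminium honing guide with a brass screw knob, 44 x 93 x 41 mm overall (x, y, z). Bystander, not to be moved. Origin: under its middle at bench height.
- chisel: A bench chisel with a wooden handle, lying on the bench, about 270 mm long and up to 26 mm wide and 25 mm high. Bystander, not to be moved. Origin: at bench height near the ferrule; x along it towards the cutting edge.

How it is judged:
By the outcome, as a careful person would: the job done as asked, in the order asked, and still so for the second after the job is handed in, with the robot touching nothing.
It also fails if it takes over 99 s, if anything falls off the work surface, if the arm or the gripper's body presses on something with over 40 N, if the wrist force passes 120 N, or if a joint passes its speed limit or range.

### The arm

A 7-joint arm with a two-finger parallel gripper is mounted at the origin on the work surface. World frame = base frame: x ahead of the robot, y to its left, z up, the work surface at z = 0. Lengths are in m, angles in rad, forces in N, time in s.
With the tool pointing down it reaches from about 0.4 to 0.85 m from the base axis. Payload 10.4 kg.
Tool frame: the origin (TCP) lies at the very end of the fingers, on their centre line; the grasp point (between the pads) lies 19 mm behind it; z points along the fingers, y is the direction in which the jaws open and shut (so a half turn about z gives the same grasp; the last joint's range is limited). The gripper opens to 85 mm and grips with 20 to 120 N. Pads are 22 mm wide; open, the fingers measure 114 mm over their backs; the gripper's body (76 mm by 85 mm) begins 54 mm behind the grasp point. The pads swing forward as they close: fully open they stand 13 mm farther back than shut.
Start: joints at [-1.325, 0.332, -0.065, 1.46, 0.022, 1.35, -0.088], TCP at [0.166, 0.603, 0.231] pointing down, gripper open.
Joint ranges: [-2.6, 2.6], [-0.5, 2.12], [-1.47, 1.34], [0.16, 2.42], [-1.27, 4.41], [0.06, 2.06], [-2.6, 2.6]. Speed limits (rad/s): [2.22, 2.22, 2.79, 2.79, 3.14, 3.14, 3.14].

### API

Orientations are given as a rotation vector (axis times angle).
In Python, from workcell import env gives the robot as it stands. The module is installed in compiled form; this text tells all that it offers.
- The arm moves only by the tool step_arm, never from a script. Its argument "rows" is one flat list of numbers, 5 for each row, row after row: the opening, from 0 (shut) to 1 (fully open), then the shift along the world's x, y, z each as a share of 100 mm, from -1 to 1, then the turn about the world's z as a share of 90 degrees, from -1 to 1. A call has 1 to 12 rows; each row shifts and turns the commanded pose from where the row before left it; what a row does not reach is not made up. A row lasts 1/12 s, in which the tool goes at most 41.7 mm and 7.16 degrees, less where a joint would pass 70% of its speed; a pose out of reach is approached as far as the arm can. A call with a number of a shift or a turn outside -1 to 1 is refused whole. A call with a gripper value outside its range is refused whole. The fingers move at their own pace and stop on an object; "force" is the grip in N (left out, the last holds). Time passes only in rows, so rows that do not move let the fingers close. It gives the time, the measured TCP pose, the force and the opening at its end, in the units of the state.
- env.get_state(): the state, without advancing time (a new reading comes with each control period).
- env.get_image(name): name is "side" or "top"; returns (picture, depth): 384x512x3 uint8, red, green, blue; 384x512 float32, m along the optical axis (not along the pixel's ray), 0 where there is no reading.
- env.camera_params(name): a dict with "intrinsics" (3x3 intrinsics, pixels), "k1" (the pictures are not rectified: a ray, as slopes to the right and down, at radius r is drawn at 1 + k1 r^2 times it, then the intrinsics apply), "R" (3x3) and "t" (3): a world point X has camera coordinates R X + t. Camera axes: x right, y down, z forward; pixel columns grow to the right and rows downward; lengths in m; the calibration is good to about 2 mm. A picture is of the moment at which its call begins. camera_params takes no time and is no camera call.
- env.job_done(): hands the job in, once; it reports no verdict.
The state is a dict: "time_s": time; "joint_positions": joint angles; "joint_vel": joint speeds; "effort": joint torques, N m; "eef_pos": TCP position; "tool_rot": TCP orientation; "ft_force": force on the tool from outside, world axes, zero at the start; "torque": the same for the moment, N m; "width": finger opening in m.
Only numpy, scipy, OpenCV 4.12 (cv2) and the standard library are available. Lean on these libraries where they do the work, as an engineer would, in place of code of your own. Each camera call takes 0.05 s, during which the arm holds its last target. There are 200 camera calls.

## Working session

There is one attempt and no reset: what is moved stays moved. The work goes in short steps, Python scripts to look and compute and a tool call to move; the robot and the scene stay as the last step left them, time stands still between calls to the robot, and variables do not carry over. Pictures are saved under pics/ and viewed, about 12 in all and at most 16, crops included, and the job is handed in when it is done.

Besides the shell and the picture viewer there is one more tool, called as name(argument=value, ...) on one line, values as JSON. step_arm: Moves the arm, as the interface text tells. Its arguments: {"type":"object","properties":{"rows":{"type":"array","items":{"type":"number","minimum":-1,"maximum":1}},"force":{"type":"number"}},"required":["rows"]}

```bash
mkdir -p pics
python3 - <<'E'
from workcell import env
import cv2,numpy as np
for n in("top","side"):
    im,d=env.get_image(n); cv2.imwrite(f"pics/{n}0.png",im[:,:,::-1]); np.savez(f"{n}0.npz",im=im,d=d)
    p=env.camera_params(n); print(n,p)
s=env.get_state(); print(s)
E
```

```text
top {'intrinsics': array([[389.71003109,   0.        , 255.72265983],
       [  0.        , 389.71003109, 191.83343297],
       [  0.        ,   0.        ,   1.        ]]), 'k1': 0.019077482922094595, 'R': array([[ 0.0195119 , -0.99959104,  0.02090531],
       [-0.99513004, -0.02143698, -0.09621154],
       [ 0.09662034, -0.01892623, -0.99514135]]), 't': array([-0.00397068,  0.49134333,  1.23322989])}
side {'intrinsics': array([[464.76646208,   0.        , 261.10164517],
       [  0.        , 464.76646208, 188.39595827],
       [  0.        ,   0.        ,   1.        ]]), 'k1': -0.06939939339075239, 'R': array([[ 0.97281991, -0.23121226, -0.0127403 ],
       [-0.1508326 , -0.59095726, -0.79247652],
       [ 0.17570132,  0.77285859, -0.60976934]]), 't': array([-0.48704321,  0.13244616,  1.40986954])}
{'time_s': 0.1, 'joint_positions': array([-1.3246381 ,  0.33279976, -0.064686  ,  1.46085814,  0.02155146,
        1.34989413, -0.08851057]), 'joint_vel': array([ 0.00052871, -0.00083014, -0.0011476 , -0.00305559, -0.00015432,
        0.00039201,  0.00010507]), 'effort': array([ 1.26156177e-03, -6.26748848e+01,  4.89813555e-02, -3.92431748e+01,
        1.63881032e-02,  6.84056766e-03, -2.07182836e-05]), 'eef_pos': array([0.16586523, 0.60224102, 0.23060062]), 'tool_rot': array([-4.20897855e-01, -3.11311259e+00,  1.97484494e-03]), 'ft_force': array([-0.30374677,  0.0323889 ,  0.72600636]), 'torque': array([-0.02255271,  0.01853354,  0.02669819]), 'width': 0.08521621558211395}
```

View pics/top0.png

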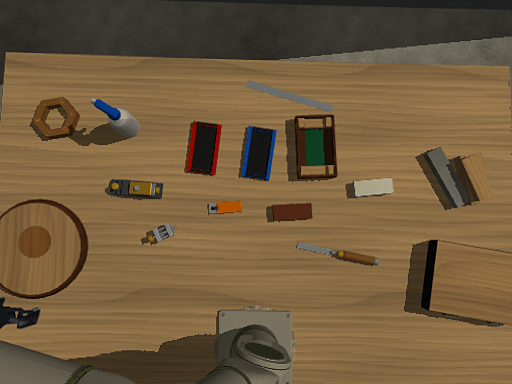

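View pics/side0.png

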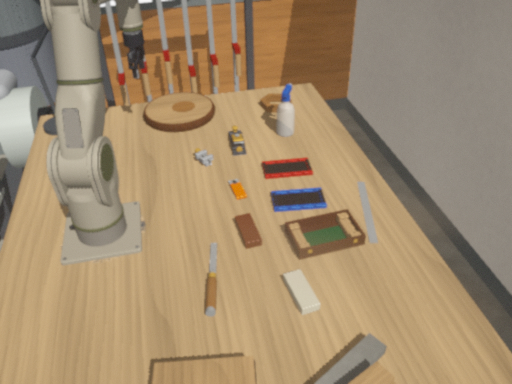

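The top view shows the coarse stone near (290,212), the fine stone (371,188), the iron (225,208), the plane (137,189), the red holder (203,148), the blue holder (258,153) and the box (316,147). The side view agrees and nothing blocks the items. Next I measure them.

```bash
cat > h.py <<'E'
import cv2,numpy as np
from workcell import env
def rays(n,uv):
    p=env.camera_params(n);K=p["intrinsics"];k=p["k1"]
    d=(np.asarray(uv,float)-[K[0,2],K[1,2]])/[K[0,0],K[1,1]]
    s=d.copy()
    for _ in range(8): s=d/(1+k*(s**2).sum(-1,keepdims=True))
    return np.concatenate([s,np.ones(s.shape[:-1]+(1,))],-1),p["R"],p["t"]
def onplane(n,uv,z):
    c,R,t=rays(n,uv);o=-R.T@t;w=c@R
    return o+w*((z-o[2])/w[...,2])[...,None]
def cloud(n,d):
    v,u=np.mgrid[:384,:512];c,R,t=rays(n,np.stack([u,v],-1))
    return (c*d[...,None]-t)@R
def hsv(im): return cv2.cvtColor(im,cv2.COLOR_RGB2HSV)
def box(n,mask,z,win):
    u0,u1,v0,v1=win;m=np.zeros(mask.shape,np.uint8);m[v0:v1,u0:u1]=mask[v0:v1,u0:u1]
    cs,_=cv2.findContours(m,cv2.RETR_EXTERNAL,cv2.CHAIN_APPROX_NONE)
    c=max(cs,key=cv2.contourArea)[:,0]
    return rect(onplane(n,c,z)[:,:2])
def rect(w):
    (x,y),(a,b),th=cv2.minAreaRect((w*1000).astype(np.float32))
    if a<b:a,b,th=b,a,th+90
    return np.round([x,y,a,b,(th+90)%180-90],1)
def state():
    s=env.get_state();from scipy.spatial.transform import Rotation as Ro
    M=Ro.from_rotvec(s["tool_rot"]).as_matrix()
    print("t",round(s["time_s"],2),"p",(s["eef_pos"]*1e3).round(1),"jaw y",np.degrees(np.arctan2(M[1,1],M[0,1])).round(1),"z",M[:,2].round(3),"w",round(s["width"]*1e3,1),"F",s["ft_force"].round(1),"q",s["joint_positions"].round(2))
E
python3 - <<'E'
from h import *
W={'coarse':(262,318,198,226),'fine':(342,398,172,202),'iron':(203,246,198,218),'plane':(100,168,174,204),'red':(180,226,116,182),'blue':(234,280,120,186),'box':(284,342,108,186),'guide':(138,178,222,248),'chisel':(290,382,238,268)}
f=np.load("top0.npz");im,d=f["im"],f["d"];P=cloud("top",d);H=hsv(im)
for k,(a,b,c,e) in W.items():
    p=P[c:e,a:b].reshape(-1,3);z=p[:,2]*1e3
    print(k,"z pct",np.percentile(z,[2,25,50,75,90,98]).round(1))
    for lo,hi in {'coarse':[(18,32)],'fine':[(18,32)],'iron':[(4,20),(9,20)],'plane':[(8,70),(20,35),(35,70)],'red':[(10,18)],'blue':[(10,18)],'box':[(15,45),(30,45)],'guide':[(8,60)],'chisel':[(8,60)]}[k]:
        q=p[(z>lo)&(z<hi)]; print("  ",lo,hi,len(q),rect(q[:,:2]),(q.mean(0)*1e3).round(1))
m=lambda h0,h1,s,v:((H[...,0]>=h0)&(H[...,0]<=h1)&(H[...,1]>s)&(H[...,2]>v)).astype(np.uint8)
print("orange",box("top",m(5,18,215,150),.012,W['iron']))
print("red",box("top",m(0,4,150,80)|m(175,180,150,80),.013,W['red']))
print("blue",box("top",m(100,125,120,80),.013,W['blue']))
print("felt",box("top",m(50,90,100,25),.007,W['box']))
print(H[188,371],H[212,290],H[208,228])
cv2.imwrite("pics/c.png",cv2.resize(im[100:280,90:410,::-1],None,fx=2.5,fy=2.5,interpolation=cv2.INTER_CUBIC))
state()
E
```

```text
coarse z pct [-5.  -0.5  2.5 24.  26.5 29.4]
   18 32 598 [ 432.5 -111.7  125.    50.1  -86.1] [ 432.3 -110.7   24.8]
fine z pct [-4.3 -0.4  2.3 23.8 26.3 28.9]
   18 32 610 [ 517.6 -374.7  129.6   50.2  -83.2] [ 517.  -373.6   24.9]
iron z pct [-4.4 -0.4  2.7 10.2 13.1 15.5]
   4 20 380 [439.8 106.2 133.1  61.9 -88.9] [441.5 106.4  10.6]
   9 20 265 [442.1 106.1 102.1  35.4 -85.7] [442.3 101.2  12.2]
plane z pct [-4.4 -0.5  2.7 25.9 46.1 52.9]
   8 70 798 [491.1 394.  165.7  61.3  86.9] [494.9 388.   32.5]
   20 35 263 [495.8 385.2 133.6  49.5  86. ] [495.4 405.9  26.2]
   35 70 360 [495.8 393.7 139.   39.3  87.2] [495.  375.   46.1]
red z pct [-4.5 -0.1  3.5  8.5 13.1 16.7]
   10 18 553 [636.4 180.4 169.5  93.8  -5.4] [636.  179.7  13.2]
blue z pct [-4.4 -0.1  3.2  8.1 12.8 16.1]
   10 18 529 [ 6.238e+02  1.000e-01  1.693e+02  9.380e+01 -7.500e+00] [623.   -0.9  13.2]
box z pct [-4.4  0.4  4.7 20.4 33.6 38.4]
   15 45 1257 [ 646.8 -185.4  205.9  127.4    3.2] [ 648.1 -185.5   29.4]
   30 45 677 [ 646.8 -185.5  205.7  127.4    3.3] [ 646.6 -185.3   34.9]
guide z pct [-4.8 -0.8  1.3 18.2 35.2 39.6]
   8 60 279 [356.7 307.9 103.5  56.9 -89.2] [355.2 300.4  31.1]
chisel z pct [-4.9 -1.3  0.8  3.5 19.4 25.5]
   8 60 376 [ 309.8 -252.2  278.7   64.9   84. ] [ 291.5 -315.4   21. ]
orange [443.3  93.1  76.7  33.6 -84.4]
red [638.8 219.7 167.7  13.3  -5.7]
blue [627.   39.4 168.2  13.1  -7.6]
felt [ 646.8 -186.3  121.5   59.8    3.1]
[ 23  53 170] [  9 191  80] [ 14 255 172]
t 0.1 p [165.9 602.2 230.6] jaw y 74.6 z [-0.    -0.001 -1.   ] w 85.2 F [-0.3  0.   0.7] q [-1.32  0.33 -0.06  1.46  0.02  1.35 -0.09]
```

View pics/c.png

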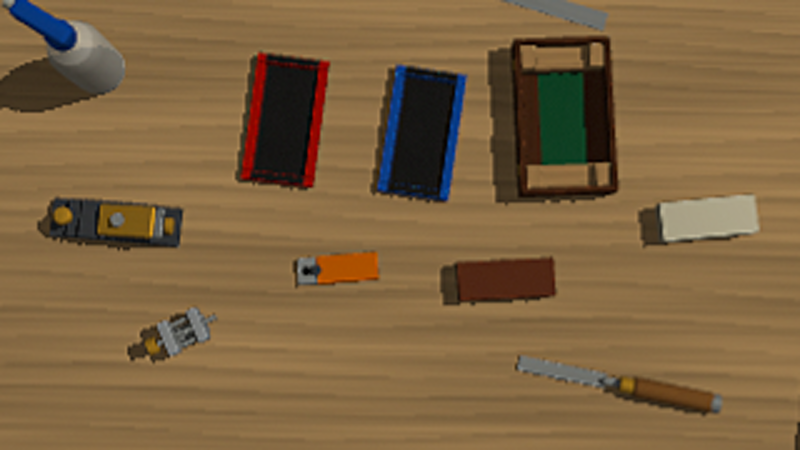

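The depth clouds give every pose to within a few mm. I'll swing over to the coarse stone, keeping away from the base.

step_arm(rows=[1,0.26,-0.29,0,-0.033,1,0.26,-0.29,0,-0.033,1,0.26,-0.29,0,-0.033,1,0.26,-0.29,0,-0.033,1,0.26,-0.29,0,-0.033,1,0.26,-0.29,0,-0.033,1,0.26,-0.29,0,-0.033,1,0.26,-0.29,0,-0.033,1,0.26,-0.29,0,-0.033,1,0.26,-0.29,0,-0.033,1,0.26,-0.29,0,-0.033,1,0.26,-0.29,0,-0.033], force=60)

```text
time_s: 1.1
eef_pos: [0.4788, 0.2528, 0.2313]
tool_rot: [-1.357, -2.833, -0.0]
ft_force: [-0.1, 1.1, -0.2]
width: 0.0854
```

```bash
python3 -c "
from h import *
state()"
```

```text
t 1.1 p [478.8 252.8 231.3] jaw y 38.8 z [-0.  0. -1.] w 85.4 F [-0.1  1.1 -0.2] q [-0.84  0.14  0.3   1.7  -0.04  1.3   0.15]
```

step_arm(rows=[1,-0.039,-0.304,-0.09,-0.0323,1,-0.039,-0.304,-0.09,-0.0323,1,-0.039,-0.304,-0.09,-0.0323,1,-0.039,-0.304,-0.09,-0.0323,1,-0.039,-0.304,-0.09,-0.0323,1,-0.039,-0.304,-0.09,-0.0323,1,-0.039,-0.304,-0.09,-0.0323,1,-0.039,-0.304,-0.09,-0.0323,1,-0.039,-0.304,-0.09,-0.0323,1,-0.039,-0.304,-0.09,-0.0323,1,-0.039,-0.304,-0.09,-0.0323,1,-0.039,-0.304,-0.09,-0.0323])

```text
time_s: 2.1
eef_pos: [0.4305, -0.1116, 0.1229]
tool_rot: [-2.144, -2.296, -0.001]
ft_force: [0.3, 0.7, -1.2]
width: 0.0853
```

Run:
```python
from h import *
state()
im,d=env.get_image("side"); cv2.imwrite("pics/s1.png",cv2.resize(im[130:290,150:350,::-1],None,fx=3,fy=3))
# check coarse via side view: top face by depth
P=cloud("side",d)
for nm,(a,b,c,e) in dict(fine=(275,325,265,318)).items():
    p=P[c:e,a:b].reshape(-1,3);z=p[:,2]*1e3;q=p[(z>18)&(z<32)];print(nm,rect(q[:,:2]),q.mean(0))
```

```text
t 2.1 p [ 430.5 -111.6  122.9] jaw y 3.9 z [ 0.  0. -1.] w 85.3 F [ 0.3  0.7 -1.2] q [-0.48  0.01  0.65  2.08 -0.01  1.06  0.24]
fine [ 516.1 -375.   128.8   52.1  -84.4] [ 0.51619563 -0.3808256   0.02390725]
```

View pics/s1.png

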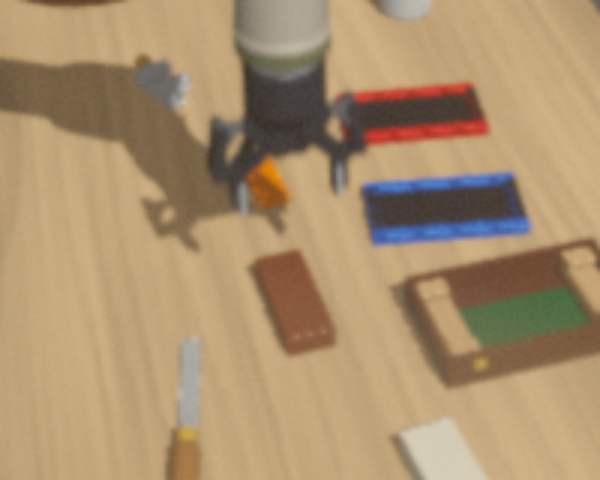

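The view shows the gripper straddling the brown stone, once the parallax of its height is allowed for. I'll descend and grip.

step_arm(rows=[1,0.02,0,-0.25,0,1,0,0,-0.25,0,1,0,0,-0.25,0,1,0,0,-0.2,0,1,0,0,-0.15,0,1,0,0,-0.06,0,1,0,0,0,0,0.3,0,0,0,0,0,0,0,0,0,0,0,0,0,0,0,0,0,0,0,0,0,0,0,0], force=60)

```text
time_s: 3.15
eef_pos: [0.4334, -0.1102, 0.0084]
tool_rot: [-2.141, -2.299, -0.002]
ft_force: [-4.9, 0.9, 12.4]
width: 0.0484
```

```bash
python3 -c "
from h import *
state()"
```

```text
t 3.15 p [ 433.4 -110.2    8.4] jaw y 4.1 z [ 0.001  0.001 -1.   ] w 48.4 F [-4.9  0.9 12.4] q [-0.43  0.25  0.63  2.16 -0.2   0.79  0.4 ]
```

step_arm(rows=[0,0,0,0.1,0,0,0,0,0.3,0,0,0,0,0.3,0,0,0.15,0.22,0.1,0.0745,0,0.15,0.22,0,0.0745,0,0.15,0.22,0,0.0745,0,0.15,0.22,0,0.0745,0,0.15,0.22,0,0.0745,0,0.15,0.22,0,0.0745,0,0.15,0.22,0,0.0745,0,0.15,0.22,0,0.0745,0,0.15,0.22,0,0.0745])

```text
time_s: 4.15
eef_pos: [0.5687, 0.089, 0.0882]
tool_rot: [0.687, 3.065, 0.0]
ft_force: [0.3, -0.4, -2.4]
width: 0.0489
```

```bash
python3 -c "
from h import *
state()"
```

```text
t 4.15 p [568.7  89.   88.2] jaw y 64.7 z [ 0.001 -0.    -1.   ] w 48.9 F [ 0.3 -0.4 -2.4] q [-0.56  0.36  0.4   1.78 -0.16  1.03  1.02]
```

step_arm(rows=[0,0.135,0.183,0,0.0442,0,0.135,0.183,0,0.0442,0,0.135,0.183,0,0.0442,0,0.135,0.183,0,0.0442,0,0.135,0.183,0,0.0442,0,0,0,-0.3,0,0,0,0,-0.2,0,0,0,0,0,0])

```text
time_s: 4.82
eef_pos: [0.6328, 0.1788, 0.0334]
tool_rot: [-0.155, -3.132, 0.005]
ft_force: [-1.1, -0.2, -3.8]
width: 0.0481
```

Run:
```python
from h import *
state()
a,d=env.get_image("side");b,d2=env.get_image("top")
cv2.imwrite("pics/s2.png",np.hstack([cv2.resize(a[130:230,220:340,::-1],(480,400)),cv2.resize(b[90:210,150:240,::-1],(300,400))]))
for n,dd,im in(("side",d,a),("top",d2,b)):
    P=cloud(n,dd);H=hsv(im);m=(H[...,0]<16)&(H[...,1]>120)&(H[...,2]<120)
    q=P[m&(abs(P[...,0]-.636)<.09)&(abs(P[...,1]-.18)<.06)&(P[...,2]>.045)&(P[...,2]<.08)];print(n,len(q));
    if len(q)>10:print(rect(q[:,:2]),np.percentile(q,[3,50,97],0).round(3))
```

```text
t 4.82 p [632.8 178.8  33.4] jaw y 84.3 z [-0.006 -0.003 -1.   ] w 48.1 F [-1.1 -0.2 -3.8] q [-0.56  0.58  0.29  1.57 -0.18  1.02  1.25]
side 70
[635.7 176.8 120.   55.4  -3.1] [[0.591 0.15  0.045]
 [0.611 0.181 0.049]
 [0.689 0.201 0.053]]
top 17
[683.6 151.6  28.8   3.7   2.6] [[0.672 0.15  0.046]
 [0.684 0.151 0.052]
 [0.698 0.154 0.056]]
```

View pics/s2.png

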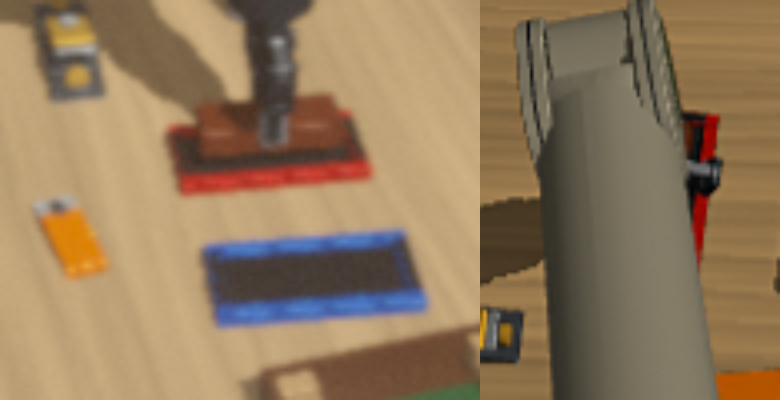

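The side view shows the stone level over the red holder and aligned with it. I'll nudge +x a few mm and lower it.

step_arm(rows=[0,0.036,0.016,0,0,0,0,0,-0.05,0,0,0,0,-0.05,0,0,0,0,-0.04,0,0,0,0,-0.02,0,0,0,0,0,0,0,0,0,0,0])

```text
time_s: 5.5
eef_pos: [0.6391, 0.1808, 0.0212]
tool_rot: [-0.156, -3.137, 0.0]
ft_force: [-0.2, 0.2, -3.1]
width: 0.0485
```

```bash
python3 -c "
from h import *
state()"
```

```text
t 5.5 p [639.1 180.8  21.2] jaw y 84.3 z [-0. -0. -1.] w 48.5 F [-0.2  0.2 -3.1] q [-0.55  0.61  0.28  1.56 -0.19  1.    1.26]
```

step_arm(rows=[0,-0.02,0,-0.02,0,0,0,0,-0.02,0,0,0,0,-0.02,0,0,0,0,-0.01,0,0,0,0,0,0,0,0,0,0,0])

```text
time_s: 6.0
eef_pos: [0.6371, 0.1809, 0.0146]
tool_rot: [-0.156, -3.137, -0.0]
ft_force: [-3.9, 0.2, 3.3]
width: 0.0486
```

```bash
python3 -c "
from h import *
state()"
```

```text
t 6.0 p [637.1 180.9  14.6] jaw y 84.3 z [-0.  0. -1.] w 48.6 F [-3.9  0.2  3.3] q [-0.55  0.61  0.28  1.57 -0.19  0.98  1.26]
```

Contact is felt at the expected height, so I'll release and rise.

step_arm(rows=[0.7,0,0,0,0,0.8,0,0,0,0,1,0,0,0,0,1,0,0,0.05,0,1,0,0,0.3,0,1,0,0,0.35,0,1,0,0,0.35,0,1,-0.06,-0.35,0,-0.06,1,-0.06,-0.35,0,-0.06,1,-0.06,-0.35,0,-0.06,1,-0.06,-0.35,0,-0.06,1,-0.06,-0.35,0,-0.06])

```text
time_s: 7.0
eef_pos: [0.607, 0.0043, 0.12]
tool_rot: [0.891, 3.012, 0.001]
ft_force: [1.0, -0.1, 0.0]
width: 0.0854
```

step_arm(rows=[1,-0.08,-0.37,0,-0.06,1,-0.08,-0.37,0,-0.06,1,-0.08,-0.37,0,-0.06,1,-0.08,-0.37,0,-0.06,1,-0.08,-0.37,0,-0.06,1,-0.08,-0.37,0,-0.06,1,-0.08,-0.37,0,-0.06,1,-0.08,-0.37,0,-0.06,1,-0.08,-0.37,0,-0.06,1,0,0,0,0])

```text
time_s: 7.83
eef_pos: [0.5312, -0.336, 0.1205]
tool_rot: [2.063, 2.366, -0.006]
ft_force: [-0.6, -1.3, 0.3]
width: 0.0855
```

Run:
```python
from h import *
state()
b,d=env.get_image("top");P=cloud("top",d);a,_=env.get_image("side")
p=P[116:182,180:226].reshape(-1,3);z=p[:,2]*1e3;q=p[(z>22)&(z<45)]
print(rect(q[:,:2]),np.percentile(q[:,2],[5,50,95]))
cv2.imwrite("pics/s3.png",np.hstack([cv2.resize(a[130:330,200:360,::-1],(480,600)),cv2.resize(b[105:190,175:220,::-1],(300,600))]))
```

```text
t 7.83 p [ 531.2 -336.   120.5] jaw y 7.8 z [-0.    -0.005 -1.   ] w 85.5 F [-0.6 -1.3  0.3] q [-0.05  0.5   0.72  1.62 -0.35  1.16  0.88]
[640.6 180.8 124.8  51.   -5.3] [0.02668744 0.0308711  0.03536857]
```

View pics/s3.png

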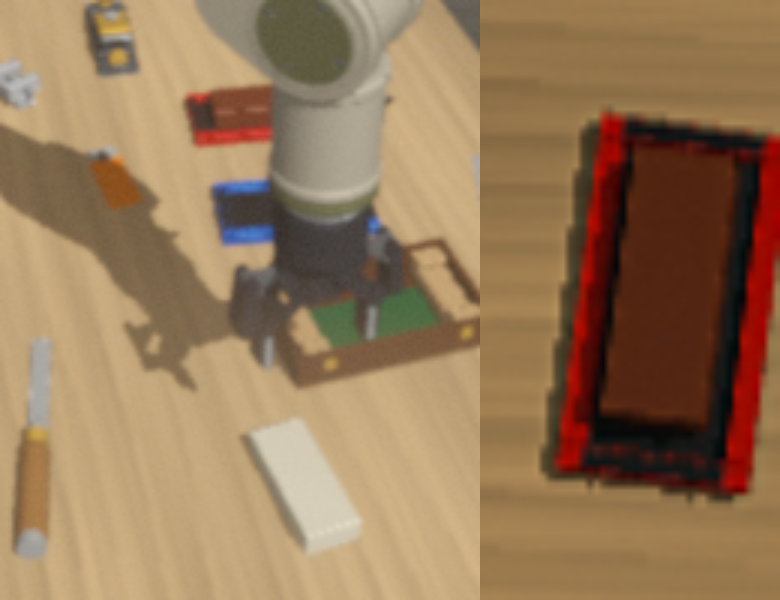

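The coarse stone sits flat in the red recess, top at 31 mm and centred within 4 mm. Next is the fine stone.

step_arm(rows=[1,-0.07,-0.195,0,-0.008,1,-0.07,-0.195,-0.05,0,1,0,0,-0.25,0,1,0,0,-0.25,0,1,0,0,-0.25,0,1,0,0,-0.2,0,1,0,0,-0.1,0,1,0,0,0,0])

```text
time_s: 8.6
eef_pos: [0.5209, -0.3641, 0.0073]
tool_rot: [-2.057, -2.37, 0.0]
ft_force: [-0.4, 0.1, 0.0]
width: 0.0853
```

```bash
python3 -c "
from h import *
state()"
```

```text
t 8.6 p [ 520.9 -364.1    7.3] jaw y 8.1 z [-0.003  0.002 -1.   ] w 85.3 F [-0.4  0.1  0. ] q [ 0.06  0.65  0.64  1.67 -0.45  0.98  1.  ]
```

step_arm(rows=[1,-0.03,-0.09,0,-0.014,1,0,0,0,0,0.3,0,0,0,0,0,0,0,0,0,0,0,0,0,0,0,0,0,0,0,0,0,0,0,0,0,0,0,0,0])

```text
time_s: 9.27
eef_pos: [0.5185, -0.3755, 0.0105]
tool_rot: [2.087, 2.347, 0.0]
ft_force: [-2.0, 0.4, 8.4]
width: 0.0485
```

```bash
python3 -c "
from h import *
state()"
```

```text
t 9.27 p [ 518.5 -375.5   10.5] jaw y 6.7 z [ 0.001 -0.    -1.   ] w 48.5 F [-2.   0.4  8.4] q [ 0.07  0.65  0.65  1.66 -0.46  0.99  1.  ]
```

step_arm(rows=[0,0,0,0.1,0,0,0,0,0.3,0,0,0,0,0.3,0,0,0,0,0.2,0.07,0,0.096,0.34,0,0.07,0,0.096,0.34,0,0.07,0,0.096,0.34,0,0.07,0,0.096,0.34,0,0.07,0,0.096,0.34,0,0.07,0,0.096,0.34,0,0.07,0,0.096,0.34,0,0.07,0,0.096,0.34,0,0.07])

```text
time_s: 10.27
eef_pos: [0.5952, -0.1012, 0.1]
tool_rot: [0.713, 3.059, 0.0]
ft_force: [0.7, 0.1, -2.6]
width: 0.0479
```

step_arm(rows=[0,0.096,0.34,0,0.07,0,0.096,0.34,0,0.07,0,0.096,0.34,0,0.07,0,0,0,-0.2,0,0,0,0,-0.2,0,0,0,0,-0.1,0,0,0,0,0,0,0,0,0,0,0])

```text
time_s: 10.93
eef_pos: [0.6236, -0.0018, 0.0496]
tool_rot: [-0.212, -3.134, 0.001]
ft_force: [0.7, 0.7, -2.7]
width: 0.0484
```

Run:
```python
from h import *
state()
a,d=env.get_image("side")
P=cloud("side",d);H=hsv(a);m=(H[...,1]<100)&(H[...,2]>120)
q=P[m&(abs(P[...,0]-.62)<.09)&(abs(P[...,1])<.06)&(P[...,2]>.04)&(P[...,2]<.09)];print(len(q),rect(q[:,:2]),np.percentile(q,[3,50,97],0).round(3))
```

```text
t 10.93 p [623.6  -1.8  49.6] jaw y 82.3 z [-0.001 -0.    -1.   ] w 48.4 F [ 0.7  0.7 -2.7] q [-0.34  0.5   0.34  1.67 -0.19  1.01  1.51]
487 [624.2  -7.9 126.8  70.  -10. ] [[ 0.563 -0.037  0.042]
 [ 0.611 -0.019  0.061]
 [ 0.683  0.023  0.067]]
```

step_arm(rows=[0,0,0.015,-0.08,0,0,0,0,-0.08,0,0,0,0,-0.06,0,0,0,0,-0.04,0,0,0,0,-0.03,0,0,0,0,-0.02,0,0,0,0,-0.01,0,0,0,0,0,0,0,0,0,0,0])

```text
time_s: 11.73
eef_pos: [0.624, 0.0003, 0.0175]
tool_rot: [0.21, 3.134, 0.0]
ft_force: [-0.6, 0.4, -3.9]
width: 0.0486
```

```bash
python3 -c "
from h import *
state()"
```

```text
t 11.73 p [6.24e+02 3.00e-01 1.75e+01] jaw y 82.3 z [ 0.  0. -1.] w 48.6 F [-0.6  0.4 -3.9] q [-0.33  0.54  0.33  1.69 -0.21  0.95  1.51]
```

step_arm(rows=[0,0,0,-0.01,0,0,0,0,-0.01,0,0,0,0,0,0,0,0,0,0,0])

```text
time_s: 12.07
eef_pos: [0.6242, 0.0004, 0.0165]
tool_rot: [0.21, 3.134, 0.001]
ft_force: [-4.0, -0.1, 7.4]
width: 0.0481
```

```bash
python3 -c "
from h import *
state()"
```

```text
t 12.07 p [6.242e+02 4.000e-01 1.650e+01] jaw y 82.3 z [ 0.001  0.    -1.   ] w 48.1 F [-4.  -0.1  7.4] q [-0.33  0.54  0.33  1.69 -0.21  0.95  1.51]
```

step_arm(rows=[0.7,0,0,0,0,0.8,0,0,0,0,1,0,0,0,0,1,0,0,0.05,0,1,0,0,0.35,0,1,0,0,0.35,0,1,0,0,0.25,0,1,-0.15,0.087,0,-0.072,1,-0.15,0.087,0,-0.072,1,-0.15,0.087,0,-0.072,1,-0.15,0.087,0,-0.072,1,-0.15,0.087,0,-0.072])

```text
time_s: 13.07
eef_pos: [0.5483, 0.0442, 0.1157]
tool_rot: [1.085, 2.948, 0.001]
ft_force: [0.0, -0.3, 0.1]
width: 0.0852
```

step_arm(rows=[1,-0.153,0.087,0,-0.072,1,-0.153,0.087,0,-0.072,1,-0.153,0.087,0,-0.072,1,-0.153,0.087,0,-0.072,1,-0.153,0.087,0,-0.072,1,-0.153,0.087,0,-0.072,1,-0.153,0.087,0,-0.072,1,0,0,0,0,1,0,0,0,0])

```text
time_s: 13.82
eef_pos: [0.4417, 0.1053, 0.1158]
tool_rot: [-2.127, -2.312, -0.002]
ft_force: [-0.1, -1.0, 0.1]
width: 0.0855
```

Run:
```python
from h import *
state()
b,d=env.get_image("top");P=cloud("top",d);a,_=env.get_image("side")
p=P[120:186,234:280].reshape(-1,3);z=p[:,2]*1e3;q=p[(z>22)&(z<45)]
print(rect(q[:,:2]),np.percentile(q[:,2],[5,50,95]))
```

```text
t 13.82 p [441.7 105.3 115.8] jaw y 4.8 z [ 0.001  0.001 -1.   ] w 85.5 F [-0.1 -1.   0.1] q [-0.78  0.05  0.46  2.06 -0.03  1.04 -0.22]
[624.4   1.  125.   49.7  -7.6] [0.02691512 0.03091067 0.03504945]
```

The fine stone is flat and centred in the blue recess. Next is the spare iron.

step_arm(rows=[1,0,0,-0.25,0,1,0,0,-0.25,0,1,0,0,-0.25,0,1,0,0,-0.2,0,1,0,0,-0.12,0,1,0,0,-0.05,0,1,0,0,0,0,0.5,0,0,0,0,0,0,0,0,0,0,0,0,0,0,0,0,0,0,0,0,0,0,0,0], force=40)

```text
time_s: 14.92
eef_pos: [0.4422, 0.105, 0.0042]
tool_rot: [2.131, 2.308, 0.002]
ft_force: [-2.0, -0.5, 6.6]
width: 0.0344
```

```bash
python3 -c "
from h import *
state()"
```

```text
t 14.92 p [442.2 105.    4.2] jaw y 4.6 z [ 0.001  0.001 -1.   ] w 34.4 F [-2.  -0.5  6.6] q [-0.74  0.25  0.44  2.14 -0.15  0.78 -0.12]
```

step_arm(rows=[0,0,0,0.1,0,0,0,0,0.3,0,0,0,0,0.3,0,0,0,0,0.3,0.0757,0,0.17,-0.242,0,0.0757,0,0.17,-0.242,0,0.0757,0,0.17,-0.242,0,0.0757,0,0.17,-0.242,0,0.0757,0,0.17,-0.242,0,0.0757,0,0.17,-0.242,0,0.0757,0,0.17,-0.242,0,0.0757,0,0.17,-0.242,0,0.0757])

```text
time_s: 15.92
eef_pos: [0.5746, -0.0842, 0.1041]
tool_rot: [0.688, 3.065, 0.0]
ft_force: [1.0, 0.2, -0.9]
width: 0.0344
```

step_arm(rows=[0,0.17,-0.242,0,0.0757,0,0.17,-0.242,0,0.0757,0,0.17,-0.242,0,0.0757,0,0.17,-0.242,0,0.0757,0,0,0,-0.1,0,0,0,0,-0.1,0,0,0,0,0,0,0,0,0,0,0])

```text
time_s: 16.58
eef_pos: [0.6412, -0.1783, 0.0828]
tool_rot: [0.044, -3.139, -0.002]
ft_force: [-0.4, 0.4, -1.4]
width: 0.0345
```

Run:
```python
from h import *
state()
a,d=env.get_image("side");b,e=env.get_image("top")
cv2.imwrite("pics/s4.png",np.hstack([cv2.resize(a[170:270,260:380,::-1],(480,400)),cv2.resize(b[90:210,270:360,::-1],(300,400))]))
for n,dd,im in(("side",d,a),("top",e,b)):
    P=cloud(n,dd);H=hsv(im);m=(H[...,0]>5)&(H[...,0]<19)&(H[...,1]>190)
    q=P[m&(abs(P[...,0]-.647)<.07)&(abs(P[...,1]+.185)<.06)&(P[...,2]>.06)&(P[...,2]<.12)];print(n,len(q))
    if len(q)>5:print(rect(q[:,:2]),np.percentile(q,[3,50,97],0).round(3))
```

```text
t 16.58 p [ 641.2 -178.3   82.8] jaw y 91.6 z [-0.002  0.001 -1.   ] w 34.5 F [-0.4  0.4 -1.4] q [-0.1   0.56  0.42  1.52 -0.24  1.11  1.97]
side 97
[ 655.9 -184.2   76.5   33.     2.5] [[ 0.619 -0.199  0.079]
 [ 0.671 -0.192  0.088]
 [ 0.69  -0.173  0.092]]
top 4
```

View pics/s4.png

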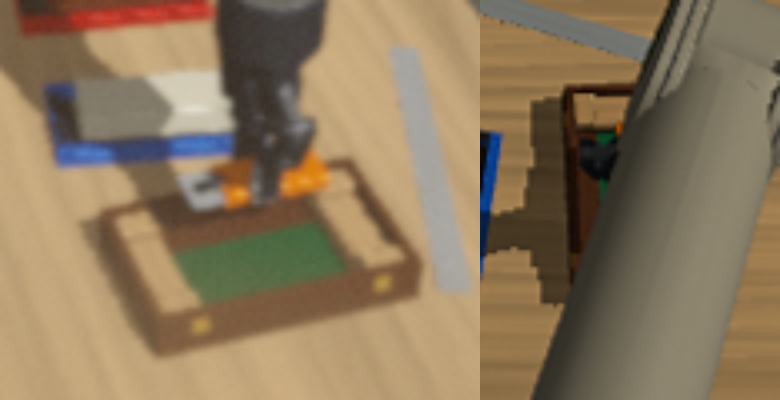

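The view shows the iron level in the grip, blade toward −x, above the felt. I'll correct a few mm and lower it.

step_arm(rows=[0,0.045,-0.07,0,0.018,0,0,0,-0.15,0,0,0,0,-0.2,0,0,0,0,-0.15,0,0,0,0,-0.1,0,0,0,0,-0.05,0,0,0,0,0,0,0,0,0,0,0])

```text
time_s: 17.35
eef_pos: [0.6468, -0.1869, 0.0189]
tool_rot: [-0.088, 3.14, -0.0]
ft_force: [-0.4, -0.7, -0.7]
width: 0.0346
```

Run:
```python
from h import *
state()
a,d=env.get_image("side")
P=cloud("side",d);H=hsv(a);m=(H[...,0]>5)&(H[...,0]<19)&(H[...,1]>190)
q=P[m&(abs(P[...,0]-.647)<.07)&(abs(P[...,1]+.185)<.05)&(P[...,2]>.01)&(P[...,2]<.12)];print(len(q),rect(q[:,:2]),np.percentile(q,[3,50,97],0).round(3))
```

```text
t 17.35 p [ 646.8 -186.9   18.9] jaw y 93.2 z [ 0. -0. -1.] w 34.6 F [-0.4 -0.7 -0.7] q [-0.07  0.64  0.39  1.54 -0.27  1.01  2.02]
62 [ 662.7 -199.8   72.3   22.7   12.4] [[ 0.627 -0.207  0.016]
 [ 0.684 -0.201  0.024]
 [ 0.697 -0.185  0.028]]
```

step_arm(rows=[0,0,0,-0.03,0,0,0,0,-0.02,0,0,0,0,-0.02,0,0,0,0,0,0,0,0,0,0,0])

```text
time_s: 17.82
eef_pos: [0.6464, -0.1869, 0.0113]
tool_rot: [0.087, -3.14, -0.0]
ft_force: [-0.8, -0.3, -0.9]
width: 0.0346
```

```bash
python3 -c "
from h import *
state()"
```

```text
t 17.82 p [ 646.4 -186.9   11.3] jaw y 93.2 z [-0.  0. -1.] w 34.6 F [-0.8 -0.3 -0.9] q [-0.06  0.65  0.39  1.55 -0.27  1.    2.03]
```

step_arm(rows=[0,0,0,-0.01,0,0,0,0,-0.01,0,0,0,0,0,0,0,0,0,0,0])

```text
time_s: 18.15
eef_pos: [0.6467, -0.187, 0.0104]
tool_rot: [-0.087, 3.14, 0.0]
ft_force: [-4.0, 0.9, 6.6]
width: 0.0351
```

```bash
python3 -c "
from h import *
state()"
```

```text
t 18.15 p [ 646.7 -187.    10.4] jaw y 93.2 z [ 0.  0. -1.] w 35.1 F [-4.   0.9  6.6] q [-0.06  0.65  0.39  1.55 -0.28  1.    2.03]
```

step_arm(rows=[0.55,0,0,0,0,0.65,0,0,0,0,0.65,0,0,0,0,0.65,0,0,0.05,0,0.65,0,0,0.3,0,0.65,0,0,0.35,0,0.65,0,0,0.35,0,1,-0.094,0.365,0,-0.068,1,-0.094,0.365,0,-0.068,1,-0.094,0.365,0,-0.068,1,-0.094,0.365,0,-0.068,1,-0.094,0.365,0,-0.068])

```text
time_s: 19.15
eef_pos: [0.5989, -0.0028, 0.1148]
tool_rot: [0.753, 3.05, 0.001]
ft_force: [0.5, -0.3, 0.2]
width: 0.0851
```

step_arm(rows=[1,-0.094,0.365,0,-0.068,1,-0.094,0.365,0,-0.068,1,-0.094,0.365,0,-0.068,1,-0.094,0.365,0,-0.068,1,-0.094,0.365,0,-0.068,1,-0.094,0.365,0,-0.068,1,-0.094,0.365,0,-0.068,1,-0.094,0.365,0,-0.068,1,-0.094,0.365,0,-0.068,1,0,0,0,0,1,0,0,0,0])

```text
time_s: 20.07
eef_pos: [0.5136, 0.327, 0.1143]
tool_rot: [-2.065, -2.367, -0.0]
ft_force: [0.4, -1.5, 0.4]
width: 0.0854
```

Run:
```python
from h import *
state()
b,d=env.get_image("top");P=cloud("top",d);a,e=env.get_image("side");H=hsv(b)
m=(H[...,0]>5)&(H[...,0]<19)&(H[...,1]>200)&(H[...,2]>90)
q=P[m&(abs(P[...,0]-.647)<.07)&(abs(P[...,1]+.185)<.05)];print(len(q),rect(q[:,:2]),np.percentile(q[:,2],[5,50,95]).round(3))
cv2.imwrite("pics/s5.png",np.hstack([cv2.resize(a[100:190,190:310,::-1],(480,400)),cv2.resize(b[105:190,284:344,::-1],(300,400))]))
```

```text
t 20.07 p [513.6 327.  114.3] jaw y 7.8 z [-0.  0. -1.] w 85.4 F [ 0.4 -1.5  0.4] q [-1.06  0.42  0.53  1.67 -0.23  1.12 -0.33]
250 [ 659.3 -187.4   77.8   38.1    3.9] [0.013 0.018 0.022]
```

View pics/s5.png

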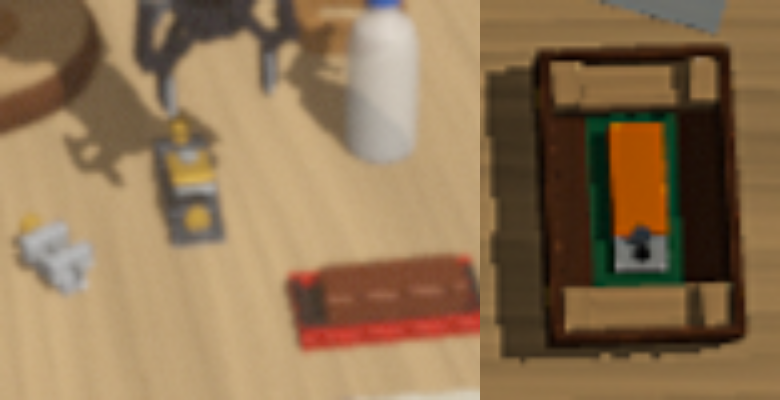

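The iron lies flat on the felt between the saddles, sleeve top at 18 mm. The gripper is near the plane and well clear of the bottle. I'll move over the plane.

step_arm(rows=[1,-0.06,0.22,0,-0.042,1,-0.06,0.22,0,-0.042,1,-0.06,0.22,0,-0.042,1,0,0,0,0,1,0,0,0,0])

```text
time_s: 20.58
eef_pos: [0.4971, 0.3898, 0.1144]
tool_rot: [2.293, 2.147, 0.0]
ft_force: [0.2, -2.5, 1.3]
width: 0.0852
```

```bash
python3 -c "
from h import *
state()"
```

```text
t 20.58 p [497.1 389.8 114.4] jaw y -3.8 z [ 0. -0. -1.] w 85.2 F [ 0.2 -2.5  1.3] q [-1.15  0.47  0.54  1.61 -0.26  1.14 -0.61]
```

step_arm(rows=[1,-0.01,0.04,-0.2,0,1,0,0,-0.25,0,1,0,0,-0.25,0,1,0,0,-0.2,0,1,0,0,-0.15,0,1,0,0,-0.05,0,1,0,0,0,0,0.4,0,0,0,0,0,0,0,0,0,0,0,0,0,0,0,0,0,0,0,0,0,0,0,0], force=80)

```text
time_s: 21.58
eef_pos: [0.4965, 0.3947, 0.0061]
tool_rot: [-2.294, -2.146, -0.003]
ft_force: [-2.5, -1.9, 7.7]
width: 0.048
```

```bash
python3 -c "
from h import *
state()"
```

```text
t 21.58 p [496.5 394.7   6.1] jaw y -3.8 z [ 0.001  0.002 -1.   ] w 48.0 F [-2.5 -1.9  7.7] q [-1.11  0.6   0.49  1.67 -0.33  0.95 -0.57]
```

step_arm(rows=[0,0,0,0.05,0,0,0,0,0.2,0,0,0,0,0.3,0,0,0,0,0.35,0,0,0,-0.1,0.1,0.03,0,0.08,-0.25,0,0.0634,0,0.088,-0.33,0,0.0634,0,0.088,-0.33,0,0.0634,0,0.088,-0.33,0,0.0634,0,0.088,-0.33,0,0.0634,0,0.088,-0.33,0,0.0634,0,0.088,-0.33,0,0.0634])

```text
time_s: 22.58
eef_pos: [0.5565, 0.1593, 0.1045]
tool_rot: [-1.35, -2.836, 0.0]
ft_force: [1.5, 0.1, -5.0]
width: 0.0484
```

Run:
```python
from h import *
state()
a,e=env.get_image("side")
cv2.imwrite("pics/s6.png",cv2.resize(a[80:260,170:380,::-1],(700,600)))
```

```text
t 22.58 p [556.5 159.3 104.5] jaw y 39.1 z [-0.  0. -1.] w 48.4 F [ 1.5  0.1 -5. ] q [-0.76  0.36  0.49  1.76 -0.19  1.07  0.47]
```

View pics/s6.png

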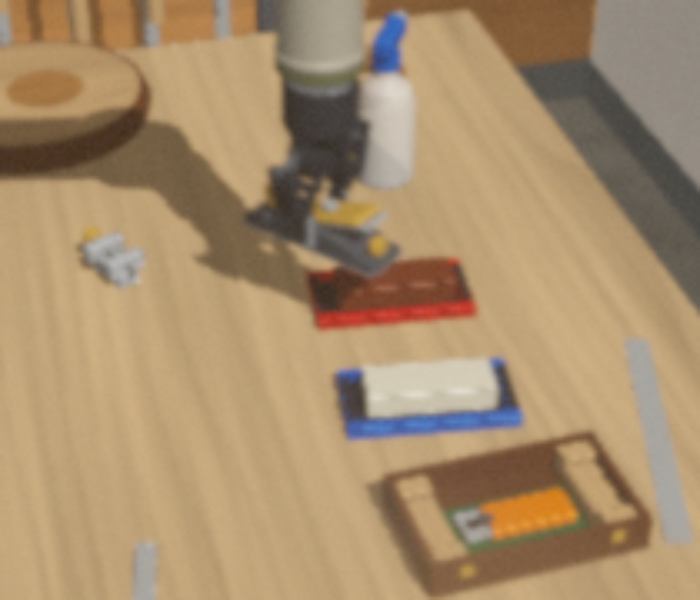

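The plane hangs level in the grip. I'll carry on to the box.

step_arm(rows=[0,0.09,-0.345,0,0.06,0,0.09,-0.345,0,0.06,0,0.09,-0.345,0,0.06,0,0.09,-0.345,0,0.06,0,0.09,-0.345,0,0.06,0,0.09,-0.345,0,0.06,0,0.09,-0.345,0,0.06,0,0.09,-0.345,0,0.06,0,0.09,-0.345,0,0.06,0,0.09,-0.345,0,0.06,0,0,0,0,0,0,0,0,0,0])

```text
time_s: 23.63
eef_pos: [0.6457, -0.1876, 0.1041]
tool_rot: [0.069, -3.14, 0.003]
ft_force: [-0.3, 1.0, -6.0]
width: 0.0483
```

```bash
python3 -c "
from h import *
state()"
```

```text
t 23.63 p [ 645.7 -187.6  104.1] jaw y 92.5 z [-0.001 -0.002 -1.   ] w 48.3 F [-0.3  1.  -6. ] q [-0.09  0.55  0.42  1.49 -0.23  1.15  1.99]
```

step_arm(rows=[0,0.01,0.02,-0.15,0.008,0,0,0,-0.2,0,0,0,0,-0.15,0,0,0,0,-0.05,0,0,0,0,0,0,0,0,0,0,0])

```text
time_s: 24.13
eef_pos: [0.6479, -0.1812, 0.05]
tool_rot: [-0.098, 3.14, 0.0]
ft_force: [-0.2, 0.2, -5.2]
width: 0.0483
```

Run:
```python
from h import *
state()
a,d=env.get_image("side")
cv2.imwrite("pics/s7.png",cv2.resize(a[170:270,260:380,::-1],(720,600)))
```

```text
t 24.13 p [ 647.9 -181.2   50. ] jaw y 93.6 z [ 0.  0. -1.] w 48.3 F [-0.2  0.2 -5.2] q [-0.08  0.61  0.4   1.53 -0.25  1.06  2.01]
```

View pics/s7.png

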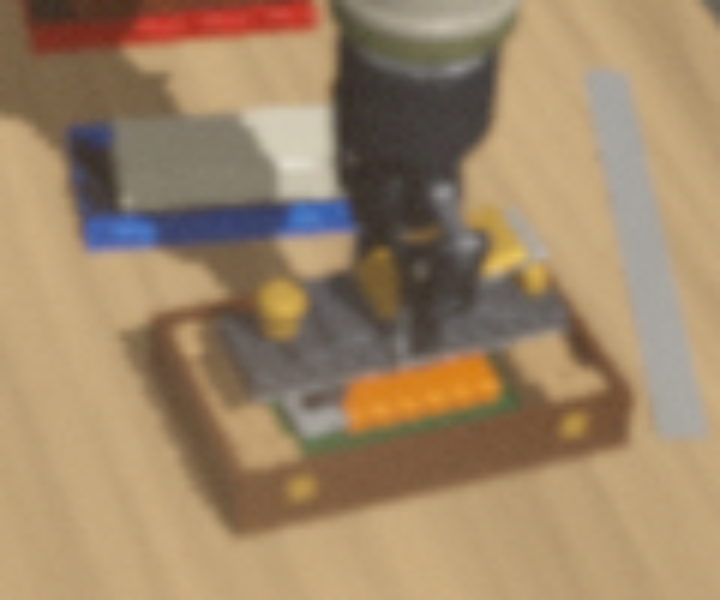

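```bash
python3 -c "
from h import *
p=onplane('side',[[301.3,235.8],[354.7,224.2]],.045);print(p,p.mean(0))"
```

```text
[[ 0.5689599  -0.20961706  0.045     ]
 [ 0.73506721 -0.20119264  0.045     ]] [ 0.65201355 -0.20540485  0.045     ]
```

step_arm(rows=[0,-0.01,-0.045,0,-0.004,0,0,0,-0.05,0,0,0,0,-0.05,0,0,0,0,-0.04,0,0,0,0,0,0])

```text
time_s: 24.6
eef_pos: [0.646, -0.186, 0.034]
tool_rot: [0.087, -3.138, -0.001]
ft_force: [-0.8, 1.4, -5.5]
width: 0.0484
```

```bash
python3 -c "
from h import *
state()"
```

```text
t 24.6 p [ 646. -186.   34.] jaw y 93.2 z [-0.002  0.001 -1.   ] w 48.4 F [-0.8  1.4 -5.5] q [-0.07  0.62  0.39  1.54 -0.26  1.04  2.02]
```

step_arm(rows=[0,-0.01,0,-0.02,0,0,0,0,-0.02,0,0,0,0,-0.01,0,0,0,0,-0.01,0,0,0,0,0,0,0,0,0,0,0])

```text
time_s: 25.1
eef_pos: [0.6458, -0.1864, 0.0294]
tool_rot: [0.087, -3.14, 0.0]
ft_force: [0.2, 0.3, -4.8]
width: 0.0483
```

```bash
python3 -c "
from h import *
state()"
```

```text
t 25.1 p [ 645.8 -186.4   29.4] jaw y 93.2 z [-0. -0. -1.] w 48.3 F [ 0.2  0.3 -4.8] q [-0.07  0.63  0.39  1.54 -0.26  1.03  2.02]
```

step_arm(rows=[0,0,0,-0.01,0,0,0,0,-0.01,0,0,0,0,0,0,0,0,0,0,0])

```text
time_s: 25.43
eef_pos: [0.6459, -0.1864, 0.0281]
tool_rot: [-0.087, 3.14, 0.0]
ft_force: [-3.6, 1.0, 4.3]
width: 0.0479
```

```bash
python3 -c "
from h import *
state()"
```

```text
t 25.43 p [ 645.9 -186.4   28.1] jaw y 93.2 z [ 0.  0. -1.] w 47.9 F [-3.6  1.   4.3] q [-0.07  0.63  0.39  1.54 -0.26  1.02  2.02]
```

Contact is at the predicted height. I'll release with a limited opening, since the fingers are inside the walls, then rise and back away.

step_arm(rows=[0.68,0,0,0,0,0.75,0,0,0,0,0.75,0,0,0,0,0.75,0,0,0.05,0,0.75,0,0,0.25,0,0.75,0,0,0.35,0,0.75,0,0,0.35,0,0.75,0,0,0.35,0,0.75,-0.15,0.35,0,0,0.75,-0.15,0.35,0,0,0.75,-0.15,0.35,0,0,0.75,-0.15,0.35,0,0])

```text
time_s: 26.43
eef_pos: [0.585, -0.0451, 0.163]
tool_rot: [-0.086, 3.139, 0.0]
ft_force: [0.5, 0.6, 0.3]
width: 0.0641
```

step_arm(rows=[0.75,-0.1,0.35,0.1,0,0.75,-0.1,0.35,0.1,0,0.75,-0.1,0.35,0.1,0,0.75,-0.1,0.35,0.1,0,0.75,-0.1,0.35,0.1,0,0.75,-0.1,0.35,0.1,0,0.75,-0.1,0.35,0,0,0.75,-0.1,0.35,0,0,0.75,0,0,0,0,0.75,0,0,0,0])

```text
time_s: 27.27
eef_pos: [0.5049, 0.2359, 0.2226]
tool_rot: [-0.094, 3.14, 0.001]
ft_force: [0.7, -0.2, 0.8]
width: 0.0642
```

Run:
```python
from h import *
state()
b,d=env.get_image("top");P=cloud("top",d);a,e=env.get_image("side")
p=P[108:186,284:342].reshape(-1,3);z=p[:,2]*1e3;q=p[(z>41)&(z<90)]
print(rect(q[:,:2]),np.percentile(q[:,2],[5,50,95]).round(3))
for n,w in dict(coarse=(180,226,116,182),fine=(234,280,120,186)).items():
    p=P[w[2]:w[3],w[0]:w[1]].reshape(-1,3);z=p[:,2]*1e3;q=p[(z>22)&(z<45)];print(n,rect(q[:,:2]) if len(q)>9 else 0)
d0=cv2.absdiff(np.load("top0.npz")["im"],b).max(2)
for n,w in dict(bottle=(88,142,95,140),guide=(138,178,222,248),chisel=(290,382,238,268)).items(): print(n,d0[w[2]:w[3],w[0]:w[1]].mean())
cv2.imwrite("pics/s8.png",np.hstack([cv2.resize(a[80:270,180:380,::-1],(500,475)),cv2.resize(b[105:190,284:344,::-1],(300,475))]))
```

```text
t 27.27 p [504.9 235.9 222.6] jaw y 93.4 z [ 0.     0.001 -1.   ] w 64.2 F [ 0.7 -0.2  0.8] q [-0.71  0.18  0.21  1.67 -0.04  1.29  1.15]
[ 643.  -183.7  198.2  122.5    4.4] [0.042 0.061 0.074]
coarse [639.9 180.9 125.   50.5  -5.6]
fine [624.6   1.  125.9  49.7  -7.6]
bottle 5.738683127572016
guide 41.50961538461539
chisel 0.9757246376811595
```

View pics/s8.png

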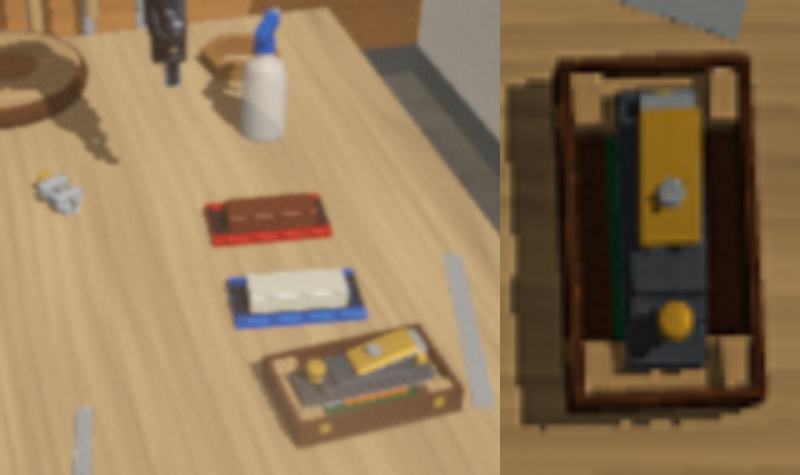

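The plane rests upright on both saddles between the raised ends, with both stones in their holders. The guide difference in the top view is probably the arm overhead; the side view shows the guide as before.

Run:
```python
from h import *
a,_=env.get_image("side");d=cv2.absdiff(np.load("side0.npz")["im"],a).max(2)
print("guide",d[148:168,192:216].mean(),"bottle",d[84:138,275:298].mean(),"chisel",d[240:315,203:220].mean())
print(env.job_done())
```

```text
guide 2.0395833333333333 bottle 2.134460547504026 chisel 2.3835294117647057
the job is handed in; nothing more can be done
None
```

The kit is put away and the job is handed in, at about 27 s of the 99 s allowed. I placed the coarse stone in the red holder, the fine stone in the blue holder, the spare iron on the felt, then the block plane over it. Each was lowered until contact showed in the wrist force before I let go.

Last checks:
- **Stones:** both lie flat. The coarse stone is about 4 mm and the fine stone about 1 mm from the centre of its recess.
- **Spare iron:** it was flat and lengthways on the felt, sleeve top at about 18 mm, before the plane went over it.
- **Plane:** it is upright, lengthways and on both saddles between the raised ends. I judged this by eye from both views and by contact at the expected height. My depth measurement of the plane in the box gave no usable outline, because box-rim points got into it.
- **Bystanders:** the bottle, guide and chisel look unchanged in the side view. The top view differed at the guide, which I put down to the arm and its shadow being overhead.

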